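# Set the bell timer

## Robot

A 7-joint arm with a two-finger parallel gripper is mounted at the origin on the work surface. World frame = base frame: x ahead of the robot, y to its left, z up, the work surface at z = 0. Lengths are in mm, angles in degrees, forces in N, time in s.
With the tool pointing down it reaches from about 425 to 925 mm from the base axis. Payload 6.8 kg.
Tool frame: the origin (TCP) lies midway between the tips of the shut fingers; the grasp point (between the pads) lies 19 mm behind it; z points along the fingers, y is the line along which they close (so a half turn about z gives the same grasp; the last joint's range is limited). The gripper opens to 85 mm and grips with 20 to 120 N. Pads are 22 mm wide; open, the fingers measure 114 mm over their backs; the gripper's body (76 mm by 85 mm) begins 54 mm behind the grasp point. The pads swing forward as they close: fully open they stand 13 mm farther back than shut.
Start: joints at [-78.673, 27.33, 1.283, 89.118, -0.659, 63.558, -4.761], TCP at [203.209, 643.703, 231.308] pointing down, gripper open.
Joint ranges: [-169.35, 169.35], [-19.33, 120.38], [-80.79, 83.38], [13.8, 139.57], [-78.32, 258.32], [9.67, 109.79], [-169.56, 169.56]. Speed limits (degrees/s): [136.94, 136.94, 180, 180, 180, 180, 180].

## Interface

Orientations are given as a 3x3 rotation matrix whose columns are the frame's x, y, z axes.
In Python, from plant import ctrl gives the robot as it stands.
- The arm moves only by the tool step_arm, never from a script. Its argument "plan" is a list that holds one entry, the list of rows, each a list of 5 numbers: the opening, from 0 (shut) to 1 (fully open), then the shift along the tool's x, y, z in cm, then the turn about the tool's z in degrees. A call has exactly 10 rows; each row shifts and turns the commanded pose from where the row before left it, along the tool's axes as they then stand; what a row does not reach is not made up. A row lasts 1/8 s, in which the tool goes at most 62.5 mm and 10.7 degrees, less where a joint would pass 70% of its speed; a pose out of reach is approached as far as the arm can. A call is refused whole if a number of a shift passes 6.25 or a number of a turn 10.7, either way. A call with a gripper value outside its range is refused whole. The fingers move at their own pace and stop on an object; "grip_force" is the grip in N (left out, the last holds). Time passes only in rows, so rows that do not move let the fingers close, or fill a call up. It gives the time, the measured TCP pose, the force, the opening and the grip force at its end, in the units of the state.
- ctrl.state(): the state, without advancing time (a new reading comes with each control period).
- ctrl.read_camera(name): name is "side" or "top"; returns (picture, depth): 384x512x3 uint8, red, green, blue; 384x512 float32, mm along the optical axis (not along the pixel's ray), 0 where there is no reading.
- ctrl.camera_info(name): a dict with "K" (3x3 intrinsics, pixels), "dist" ([k1, k2, p1, p2, k3] as OpenCV has them; the pictures are not rectified), "xyz" and "attitude" of the camera in the world. Camera axes: x right, y up, looking along -z (the intrinsics and any distortion apply to the point x, -y, -z); pixel columns grow to the right and rows downward; lengths in mm; the calibration is good to about 2 mm. A picture is of the moment at which its call begins. camera_info takes no time and is no camera call.
- ctrl.sign_off(): hands the job in; it is judged then, once.
The state is a dict: "clock": time; "joint_positions": joint angles; "qvel": joint speeds; "joint_efforts": joint torques, N m; "position": TCP position; "tool_rot": TCP orientation; "contact_force": force on the tool from outside, world axes, zero at the start; "ft_torque": the same for the moment, N m; "grip_width": opening from 0.0 (shut) to 1.0 (fully open); "finger_force": force on a finger pad.
Only numpy, scipy, OpenCV 4.12 (cv2) and the standard library are available. Lean on these libraries where they do the work, as an engineer would, in place of code of your own. Each camera call takes 0.05 s, during which the arm holds its last target. There are 200 camera calls.

## Task

Set the clockwork bell timer on the cork mat to 12 minutes the proper way: first twist its dial clockwise past the top (20 minute) mark to wind the bell, then turn it back to 12 minutes and let go. Lean on the dial gently while you twist, so that the timer's base stays put on its mat instead of spinning or wandering, without ever pressing hard, and leave the other things alone.

Things in the scene. Friction and masses are not known exactly. Their poses are not given: they have to be found in the camera images.
- timer: White round clockwork bell timer, loose, about 0.26 kg with dial, upright on the cork mat on four rubber feet 30 mm from its axis. Drum 82 mm across, 30 mm high; origin at the centre of its underside, z up. Its weight cannot hold it against the dial's resistance: twisted without being pressed down, the whole timer spins and the setting stays. Some 7 to 13 N of push holds it; over 35 N on the mat harms it.
- top_mark (a point): The 20 minute tick, the top mark, on the base's upper face 33 mm from the axis. The scale there has 21 black ticks, 28 to 36 mm from the axis: 0 on the base's own -x side, then clockwise seen from above, 0.15 rad a minute, so 20 is nearly opposite 0. Ticks 0, 10 and 20 are longest and thickest, 5 and 15 medium.
- dial (a joint): Setting of the dial in rad: 0 at the 0 tick, growing clockwise seen from above, 0.15 rad a minute: 12 minutes is 1.80, the top mark (20) is 3.00, a hard stop is at 3.22. Steady friction of about 0.2 N m resists turning either way; it stays where it is left and does not run down. It starts anywhere from 11 to 16.5 minutes.
- dial_grip (a point): Point on the dial's axis, 61 mm above the timer's underside, where to pinch. The dial is a white disc 52 mm across with an upright finger bar through its axis: 44 mm long, 14 mm thick, 37 to 72 mm above the underside. The bar lies along this point's x; a black line on it runs to its -x end and points to the set minute. Turns with the dial. A pinch of 40 to 50 N is ample.
- mat: Fixed square cork mat, 150 x 150 mm, 8 mm thick; the origin is the centre of its underside on the counter. The timer stands near its middle, its own x axis within about 0.1 rad of the mat's.
- mug: White mug, 80 mm across, 90 mm high, loose, a bystander; origin at the centre of its underside.
- jar: Small glass jar with a steel cap, 60 mm across, 85 mm high, loose, a bystander; origin at the centre of its underside.
- eggcup: White egg cup, 48 mm across, 60 mm high, loose, a bystander; origin at the centre of its underside.

How it is judged (in metres and radians):
On the way:
1. the dial is wound past the 20 minute top mark (value of joint dial above 3 rad), for 0.1 s.
At the end, for the whole second after the job is handed in: the dial reads 12 minutes, give or take one (1.65 to 1.95 rad), after having passed the top mark; the timer stands upright and at rest on its mat within 30 mm of where it started, its base facing as before (its x axis within 0.45 rad of the mat's) (value of joint dial between 1.65 and 1.95 rad and distance of timer from where it was at the start of the episode below 0.03 m and angle between timer's own z axis and vertical below 0.05 rad and angle between the x axis of timer and the x axis of mat, either way round below 0.45 rad and linear speed of timer below 0.01 m/s and velocity of joint dial between -0.05 and 0.05 rad/s); the robot touches nothing.
It fails at once if the timer is pressed onto the mat with more than 35 N (contact force between timer and mat above 35 N).
It fails at once if the timer is lifted or tipped (angle between timer's own z axis and vertical above 0.25 rad or height (world z) of timer above 0.025 m).
It fails at once if the base spins round on its mat (angle between the x axis of timer and the x axis of mat, either way round above 0.8 rad).
It fails at once if a bystander is moved by more than 25 mm or tipped (distance of any of mug, jar, eggcup from where it was at the start of the episode above 0.025 m or angle between any of mug, jar, eggcup's own z axis and vertical above 0.3 rad).
It also fails if it takes over 61 s, if anything falls off the work surface, if the arm or the gripper's body presses on something with over 40 N, if the wrist force passes 120 N, or if a joint passes its speed limit or range.

## Working session

There is one attempt and no reset: what is moved stays moved. The work goes in short steps, Python scripts to look and compute and a tool call to move; the robot and the scene stay as the last step left them, time stands still between calls to the robot, and variables do not carry over. Pictures are saved under pics/ and viewed, at most 10 in all, crops included, and the job is handed in when it is done.

Besides the shell and the picture viewer there is one more tool, called as name([rows], argument=value, ...), one row to a line, values as JSON. step_arm: Moves the arm, as the interface text tells. Its arguments: {"type":"object","properties":{"plan":{"type":"array"},"grip_force":{"type":"number"}},"required":["plan"]}

```bash
ls; mkdir -p pics; python3 - <<'E'
from plant import ctrl
import cv2,numpy as np
s=ctrl.state(); print({k:np.round(v,3).tolist() for k,v in s.items()})
ims=[]
for n in("top","side"):
    p,d=ctrl.read_camera(n); c=ctrl.camera_info(n); print(n,c)
    np.savez(f"{n}.npz",p=p,d=d,K=np.array(c["K"]),dist=np.array(c["dist"]),xyz=np.array(c["xyz"]),att=np.array(c["attitude"]))
    cv2.imwrite(f"pics/{n}0.png",p[:,:,::-1])
E
```

```text
pics
{'clock': 0.0, 'joint_positions': [-78.672, 27.377, 1.28, 89.178, -0.66, 63.558, -4.761], 'qvel': [-0.013, -0.037, 0.032, 0.022, -0.017, 0.024, -0.045], 'joint_efforts': [0.0, -59.646, 1.608, -28.119, 0.012, 0.01, 0.0], 'position': [203.051, 643.117, 230.322], 'tool_rot': [[-0.954, 0.301, -0.0], [0.301, 0.954, -0.002], [-0.0, -0.002, -1.0]], 'contact_force': [0.306, -0.804, 0.624], 'ft_torque': [0.002, -0.009, -0.006], 'finger_force': 0.0, 'grip_width': 1.002}
top {'K': array([[431.15452773,   0.        , 252.81205054],
       [  0.        , 431.15452773, 190.81760273],
       [  0.        ,   0.        ,   1.        ]]), 'dist': array([-0.06674522,  0.        ,  0.        ,  0.        ,  0.        ]), 'xyz': array([459.37023398,  88.71671531, 960.2714053 ]), 'attitude': array([[ 0.01785397,  0.98802961, -0.15322767],
       [-0.9991054 ,  0.02350608,  0.03515486],
       [ 0.03833582,  0.15246294,  0.9875654 ]])}
side {'K': array([[379.00878643,   0.        , 253.27488921],
       [  0.        , 379.00878643, 196.25720942],
       [  0.        ,   0.        ,   1.        ]]), 'dist': array([-0.07997237,  0.        ,  0.        ,  0.        ,  0.        ]), 'xyz': array([ 392.91570885, -716.12448123,  583.86807813]), 'attitude': array([[ 0.96885598,  0.14072927, -0.20374827],
       [-0.24737205,  0.51288164, -0.82204592],
       [-0.01118717,  0.84684573,  0.53172093]])}
```

View pics/top0.png

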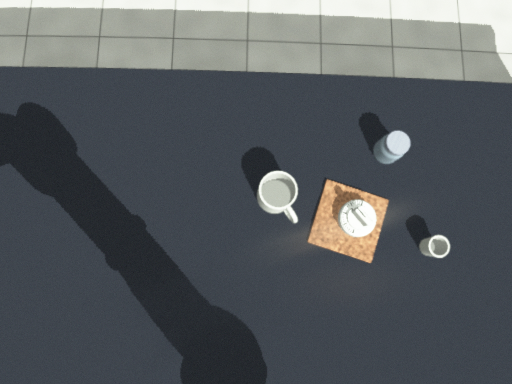

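View pics/side0.png

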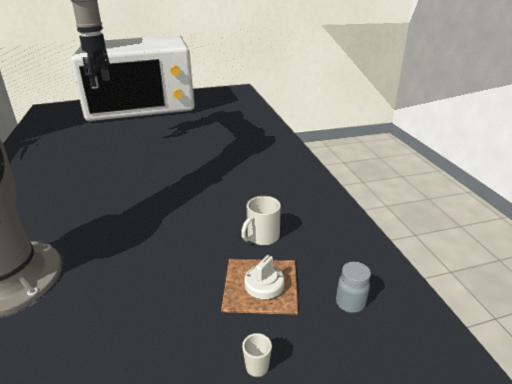

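The top view shows the timer at about (358,217) on the mat, with the mug at (277,192), the jar at (393,147) and the egg cup at (435,246). The side view shows the timer at (264,281), with its bar upright. Next I'll rectify the image onto the horizontal planes for a closer look.

```bash
cat > h.py <<'E'
import cv2,numpy as np
from plant import ctrl
def grab(n):
    p,d=ctrl.read_camera(n); c=ctrl.camera_info(n)
    return dict(p=p,d=d,K=np.array(c["K"]),dist=np.array(c["dist"]),xyz=np.array(c["xyz"]),att=np.array(c["attitude"]))
def ray(c,uv,z):
    u=cv2.undistortPoints(np.float64(uv).reshape(-1,1,2),c["K"],c["dist"]).reshape(-1,2)
    r=np.c_[u[:,0],-u[:,1],-np.ones(len(u))]@c["att"].T
    return c["xyz"]+r*((z-c["xyz"][2])/r[:,2])[:,None]
def proj(c,P):
    q=(np.atleast_2d(P)-c["xyz"])@c["att"]; q=q*[1,-1,-1]
    return cv2.projectPoints(q.astype(float),np.zeros(3),np.zeros(3),c["K"],c["dist"])[0].reshape(-1,2)
def ortho(c,x0,y0,half,z,px):
    # rows down=-x, cols right=-y ; px pixels per mm
    n=int(2*half*px); g=(np.arange(n)+.5)/px-half
    X,Y=np.meshgrid(x0-g,y0-g,indexing='ij')
    uv=proj(c,np.c_[X.ravel(),Y.ravel(),np.full(X.size,z)]).astype(np.float32).reshape(n,n,2)
    return cv2.remap(c["p"],uv[:,:,0],uv[:,:,1],cv2.INTER_CUBIC)
E
python3 - <<'E'
from h import *
for n in("top","side"):
    c=dict(np.load(n+".npz"))
    hsv=cv2.cvtColor(c["p"],cv2.COLOR_RGB2HSV)
    cork=cv2.inRange(hsv,(3,90,60),(20,255,255))
    cs=max(cv2.findContours(cv2.morphologyEx(cork,cv2.MORPH_CLOSE,np.ones((7,7))),0,1)[0],key=cv2.contourArea)
    w=ray(c,cs.reshape(-1,2),8)[:,:2].astype(np.float32)
    print(n,"mat",cv2.minAreaRect(w))
    h=np.zeros_like(cork); cv2.drawContours(h,[cs],-1,255,-1)
    wh=cv2.inRange(hsv,(0,0,110),(180,70,255))
    for k in cv2.findContours(wh,0,1)[0]:
        if cv2.contourArea(k)>60:
            q=ray(c,k.reshape(-1,2),38)[:,:2].astype(np.float32)
            m=k.reshape(-1,2).mean(0)
            if 220<m[0]<450 and m[1]>120: print(m,cv2.minEnclosingCircle(q))
c=dict(np.load("top.npz"))
m=np.float64(ray(c,[[358,218]],38)[0]);print(m)
im=np.hstack([ortho(c,m[0],m[1],50,38,4),ortho(c,m[0],m[1],50,80,4)])
cv2.imwrite("pics/o1.png",im[:,:,::-1])
E
```

```text
top mat ((545.6810913085938, -160.066650390625), (150.16949462890625, 150.27835083007812), 72.7596435546875)
[435.34615385 246.35897436] ((490.4737548828125, -345.35821533203125), 34.560638427734375)
[357.05504587 217.79816514] ((549.1539916992188, -171.38880920410156), 43.48419189453125)
[279.8041958  196.23776224] ((590.1420288085938, -8.176775932312012), 62.356414794921875)
[391.64102564 146.79487179] ((710.3217163085938, -256.05224609375), 46.68854904174805)
side mat ((542.572998046875, -164.5282745361328), (155.47914123535156, 150.2928924560547), 72.75263977050781)
[256.40909091 353.79090909] ((486.8219299316406, -344.6817932128906), 41.33338928222656)
[352.5390625 286.28125  ] ((712.016845703125, -244.14845275878906), 71.24884796142578)
[264.72580645 278.66129032] ((551.33349609375, -173.03192138671875), 63.59786605834961)
[261.69285714 220.21428571] ((602.1831665039062, 23.511886596679688), 103.3606948852539)
[ 548.10673532 -174.04567669   38.        ]
```

View pics/o1.png

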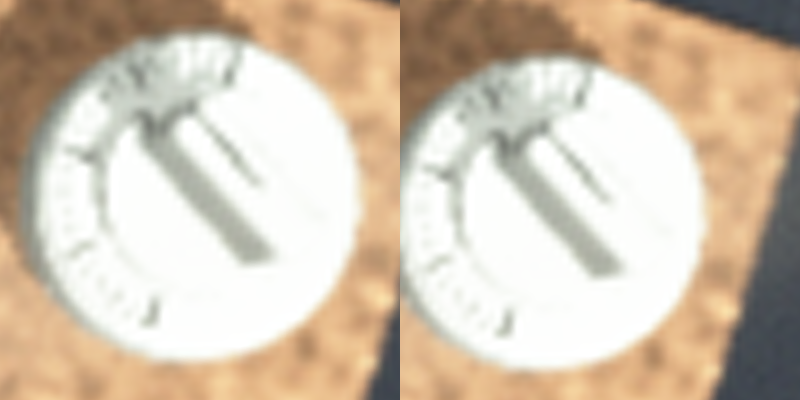

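The crop shows the drum centre near (196,196). The 0 tick is at (152,312), the 20 tick at (232,68), and the bar line points up-left from (610,205) to (545,125), so the dial reads about 14 min. I'll refine those numbers and plan the transit.

```bash
cat >> h.py <<'E'
def measure(c,x0=549.1,y0=-173.0,px=8):
    """dial line angle (bar top plane) in world deg; 0 and 20 tick bearings"""
    out={}
    o=cv2.cvtColor(ortho(c,x0,y0,30,80,px),cv2.COLOR_RGB2GRAY).astype(int)
    o2=cv2.cvtColor(ortho(c,x0,y0,50,38,px),cv2.COLOR_RGB2GRAY)
    return o,o2
def plan(s,goal,yaw,n,width=1.):
    """rows in tool axes: straight line to goal, turning so tool y bears yaw"""
    R=np.array(s["tool_rot"]);p=np.array(s["position"]);a=np.degrees(np.arctan2(R[1,1],R[0,1]))
    d=(a-yaw+180)%360-180
    st=(np.array(goal)-p)/n; rows=[]
    for i in range(n):
        b=np.radians(a-d*i/n); y=np.array([np.cos(b),np.sin(b),0]); z=np.array([0,0,-1.]); x=np.cross(y,z)
        rows.append([width]+[round(float(st@v)/10,2) for v in(x,y,z)]+[round(float(d/n),1)])
    return rows
E
python3 - <<'E'
from h import *
c=dict(np.load("top.npz"))
# drum circle: white blob on z=38 plane, RANSAC-free: fit to the sun-lit right/bottom rim
o=ortho(c,549.1,-173,50,38,8); hsv=cv2.cvtColor(o,cv2.COLOR_RGB2HSV)
k=max(cv2.findContours(cv2.inRange(hsv,(0,0,130),(180,60,255)),0,1)[0],key=cv2.contourArea).reshape(-1,2)/8-50
a=np.degrees(np.arctan2(-k[:,0],-k[:,1]))  # world bearing
from scipy.optimize import least_squares
f=least_squares(lambda q:np.hypot(k[:,0]-q[0],k[:,1]-q[1])-41,[0,0],loss="soft_l1"); print("centre",549.1-f.x[1],-173-f.x[0],f.cost)
X,Y=549.1-f.x[1],-173-f.x[0]
o=cv2.cvtColor(ortho(c,X,Y,50,38,8),cv2.COLOR_RGB2GRAY)
pol=cv2.warpPolar(o,(400,720),(400,400),400,cv2.WARP_POLAR_LINEAR) # image angle cw from +col
pr=pol[:,8*30:8*35].mean(1); b=(-90-np.arange(720)/2+180)%360-180 # bearing
for i in range(720):
    if pr[i]<min(pr[i-1],pr[(i+1)%720])+1e-6 and pr[i]<np.median(pr)-12 and pr[i]==min(pr[(i+j)%720] for j in range(-8,9)): print(b[i],round(pr[i]))
o=cv2.cvtColor(ortho(c,X,Y,25,80,12),cv2.COLOR_RGB2GRAY)
cv2.imwrite("pics/bar.png",o)
E
python3 - <<'E'
from h import *
s=ctrl.state()
for r in plan(s,(490,150,231),10,10): print(r)
E
```

```text
centre 548.6278813232364 -171.85292846307274 1338.6015087230935
161.5 204
115.0 221
68.0 212
33.5 188
23.5 147
-8.0 226
-17.0 179
[1.0, -4.22, -3.84, -0.01, 6.2]
[1.0, -4.61, -3.36, -0.01, 6.2]
[1.0, -4.95, -2.83, -0.01, 6.2]
[1.0, -5.23, -2.28, -0.01, 6.2]
[1.0, -5.45, -1.7, -0.01, 6.2]
[1.0, -5.6, -1.09, -0.01, 6.2]
[1.0, -5.69, -0.48, -0.01, 6.2]
[1.0, -5.7, 0.14, -0.01, 6.2]
[1.0, -5.65, 0.76, -0.01, 6.2]
[1.0, -5.54, 1.37, -0.01, 6.2]
```

View pics/bar.png

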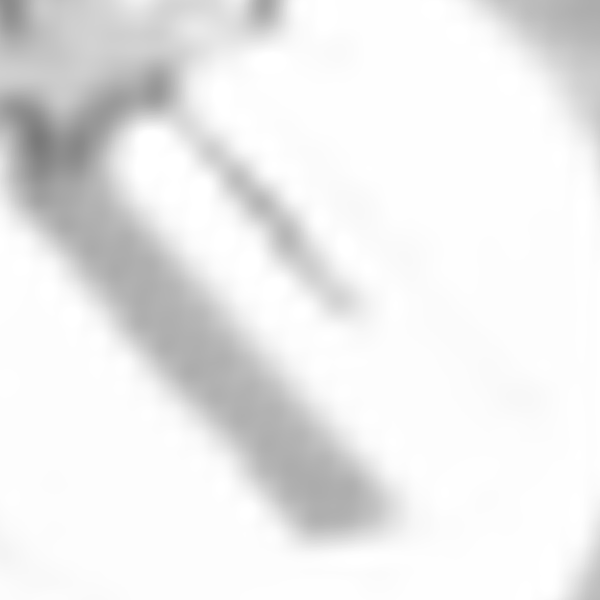

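step_arm([
  [[1, -4.22, -3.84, 0, 6.2], [1, -4.61, -3.36, 0, 6.2], [1, -4.95, -2.83, 0, 6.2], [1, -5.23, -2.28, 0, 6.2], [1, -5.45, -1.7, 0, 6.2], [1, -5.6, -1.1, 0, 6.2], [1, -5.7, -0.5, 0, 6.2], [1, -5.7, 0.14, 0, 6.2], [1, -5.65, 0.76, 0, 6.2], [1, -5.54, 1.37, 0, 6.2]],
], grip_force=45)

```text
clock: 1.35
position: [492.1, 149.7, 231.3]
tool_rot: [[-0.179, 0.984, -0.0], [0.984, 0.179, 0.0], [0.0, 0.0, -1.0]]
contact_force: [0.5, 0.4, 0.2]
grip_width: 1.002
finger_force: 0.0
```

```bash
python3 - <<'E'
from h import *
s=ctrl.state(); print(s["position"],s["joint_positions"].round(1) if hasattr(s["joint_positions"],'round') else s["joint_positions"],s["clock"])
for r in plan(s,(549,-174,150),-49.4,10): print(r)
E
```

```text
[492.10641025 149.6696872  231.27407922] [-46.1  12.6  26.  112.3  -6.6  56.5  -6.7] 1.35
[1.0, -3.29, -0.02, 0.81, 6.0]
[1.0, -3.27, 0.32, 0.81, 6.0]
[1.0, -3.22, 0.66, 0.81, 6.0]
[1.0, -3.13, 0.99, 0.81, 6.0]
[1.0, -3.01, 1.31, 0.81, 6.0]
[1.0, -2.86, 1.62, 0.81, 6.0]
[1.0, -2.68, 1.91, 0.81, 6.0]
[1.0, -2.46, 2.18, 0.81, 6.0]
[1.0, -2.22, 2.42, 0.81, 6.0]
[1.0, -1.96, 2.64, 0.81, 6.0]
```

step_arm([
  [[1, -3.29, 0, 0.81, 6], [1, -3.27, 0.32, 0.81, 6], [1, -3.22, 0.66, 0.81, 6], [1, -3.13, 1, 0.81, 6], [1, -3.0, 1.3, 0.81, 6], [1, -2.86, 1.62, 0.81, 6], [1, -2.68, 1.9, 0.81, 6], [1, -2.46, 2.18, 0.81, 6], [1, -2.22, 2.42, 0.81, 6], [1, -1.96, 2.64, 0.81, 6]],
])

```text
clock: 2.6
position: [548.4, -172.1, 149.2]
tool_rot: [[0.763, 0.647, -0.001], [0.647, -0.763, 0.001], [-0.0, -0.002, -1.0]]
contact_force: [0.5, 0.9, 0.9]
grip_width: 1.001
finger_force: 0.0
```

```bash
python3 - <<'E'
from h import *
c=grab("side"); cv2.imwrite("pics/s1.png",cv2.resize(c["p"][150:350,170:400],None,fx=3,fy=3)[:,:,::-1])
s=ctrl.state(); print(s["position"],np.round(s["joint_positions"],1),s["contact_force"],s["ft_torque"])
for r in plan(s,(549,-174,51),-49.4,10): print(r)
E
```

```text
[ 547.91057852 -177.03579191  148.88035105] [-19.1  28.2  40.8 109.5 -23.3  50.8 -16.8] [ 0.07584855 -2.82424652  0.43875499] [-0.25344308 -0.02052234 -0.06734667]
[1.0, 0.03, -0.02, 0.98, -0.1]
[1.0, 0.03, -0.02, 0.98, -0.1]
[1.0, 0.03, -0.02, 0.98, -0.1]
[1.0, 0.03, -0.02, 0.98, -0.1]
[1.0, 0.03, -0.02, 0.98, -0.1]
[1.0, 0.03, -0.02, 0.98, -0.1]
[1.0, 0.03, -0.02, 0.98, -0.1]
[1.0, 0.03, -0.02, 0.98, -0.1]
[1.0, 0.03, -0.02, 0.98, -0.1]
[1.0, 0.03, -0.02, 0.98, -0.1]
```

View pics/s1.png

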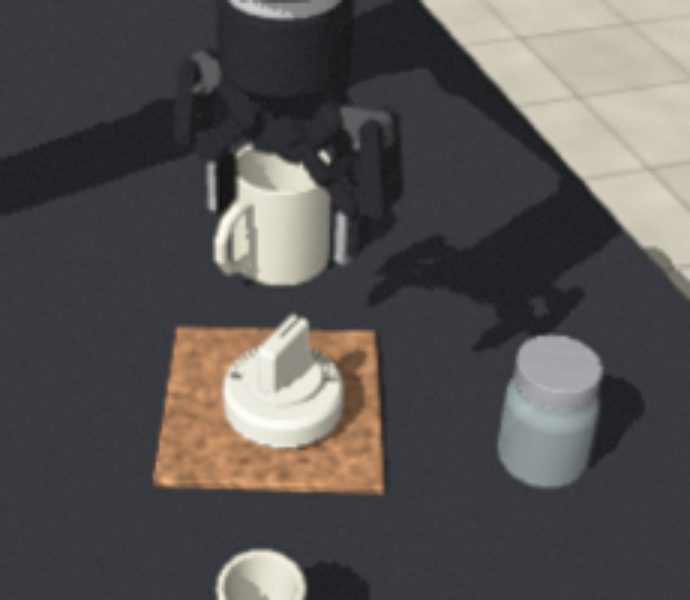

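The side view shows the open gripper above the timer and clear of everything. The bar, around (287,350), lies between the fingers. I'll descend most of the way.

step_arm([
  [[1, 0, 0, 1.2, 0], [1, 0, 0, 1.2, 0], [1, 0, 0, 1.2, 0], [1, 0, 0, 1.2, 0], [1, 0, 0, 1.2, 0], [1, 0, 0, 1.2, 0], [1, 0, 0, 1.0, 0], [1, 0, 0, 0.6, 0], [1, 0, 0, 0, 0], [1, 0, 0, 0, 0]],
])

```text
clock: 3.9
position: [549.1, -172.3, 62.6]
tool_rot: [[0.761, 0.649, 0.001], [0.649, -0.761, -0.0], [0.0, 0.001, -1.0]]
contact_force: [0.7, 0.1, -0.3]
grip_width: 1.003
finger_force: 0.0
```

```bash
python3 - <<'E'
from h import *
s=ctrl.state(); R=np.array(s["tool_rot"])
print(s["position"],np.degrees(np.arctan2(R[1,1],R[0,1])),s["contact_force"],s["ft_torque"])
print("to target, tool cm",R.T@(np.array([549,-174,51])-s["position"])/10)
E
```

```text
[ 549.14952256 -172.32984237   62.61791233] -49.53135725439895 [ 0.68650713  0.07982866 -0.28586851] [ 0.01858459 -0.00792415 -0.01204367]
to target, tool cm [-0.12024161  0.11676432  1.16180237]
```

step_arm([
  [[1, -0.1, 0.1, 0.6, 0], [1, 0, 0, 0.5, 0], [0.5, 0, 0, 0, 0], [0.3, 0, 0, 0, 0], [0.2, 0, 0, 0, 0], [0.15, 0, 0, 0, 0], [0, 0, 0, 0, 0], [0, 0, 0, 0, 0], [0, 0, 0, 0, 0], [0, 0, 0, 0, 0]],
], grip_force=45)

```text
clock: 5.15
position: [548.9, -173.6, 51.5]
tool_rot: [[0.761, 0.649, 0.0], [0.649, -0.761, 0.0], [0.0, 0.0, -1.0]]
contact_force: [-1.2, 1.2, 4.1]
grip_width: 0.153
finger_force: 45.0
```

step_arm([
  [[0, 0, 0, 0.05, 0], [0, 0, 0, 0.05, 0], [0, 0, 0, 0, 0], [0, 0, 0, 0, 0], [0, 0, 0, 0, 0], [0, 0, 0, 0, 0], [0, 0, 0, 0, 0], [0, 0, 0, 0, 0], [0, 0, 0, 0, 0], [0, 0, 0, 0, 0]],
])

```text
clock: 6.4
position: [549.0, -173.6, 51.4]
tool_rot: [[0.761, 0.649, 0.001], [0.649, -0.761, 0.001], [0.001, -0.0, -1.0]]
contact_force: [-4.7, 2.1, 14.1]
grip_width: 0.157
finger_force: 46.7
```

step_arm([
  [[0, 0, 0, -0.01, 2], [0, 0, 0, 0, 3], [0, 0, 0, 0, 3], [0, 0, 0, 0, 3], [0, 0, 0, 0, 3], [0, 0, 0, 0, 3], [0, 0, 0, 0, 3], [0, 0, 0, 0, 0], [0, 0, 0, 0, 0], [0, 0, 0, 0, 0]],
])

```text
clock: 7.65
position: [550.1, -174.2, 51.4]
tool_rot: [[0.937, 0.35, 0.003], [0.35, -0.937, -0.001], [0.002, 0.002, -1.0]]
contact_force: [-0.0, -0.2, 8.3]
grip_width: 0.158
finger_force: 45.9
```

```bash
python3 - <<'E'
from h import *
c=grab("top");o=ortho(c,549,-173.5,70,38,5); cv2.imwrite("pics/t2.png",cv2.resize(o,(600,600))[:,:,::-1])
s=ctrl.state();R=s["tool_rot"];print(np.degrees(np.arctan2(R[1][1],R[0][1])),s["contact_force"],s["ft_torque"])
E
```

```text
-69.53546062317007 [-0.28136396  0.22273283  9.40128895] [ 0.08573325  0.07647226 -0.06977706]
```

View pics/t2.png

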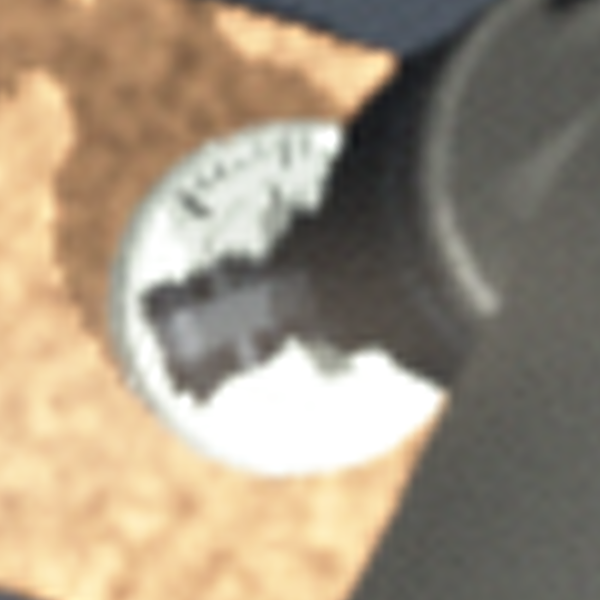

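The bold 10 tick is now at (190,205), about 25° clockwise of where it was. The base spun along with the dial, so the push was too light. I'll unload, turn back so the base returns, then press harder.

step_arm([
  [[0, 0, 0, -0.04, 0], [0, 0, 0, -0.03, 0], [0, 0, 0, 0, 0], [0, 0, 0, 0, -4], [0, 0, 0, 0, -4], [0, 0, 0, 0, -4], [0, 0, 0, 0, -4], [0, 0, 0, 0, -4], [0, 0, 0, 0, 0], [0, 0, 0, 0, 0]],
])

```text
clock: 8.95
position: [548.7, -173.5, 51.4]
tool_rot: [[0.76, 0.65, -0.0], [0.65, -0.76, 0.0], [0.0, -0.0, -1.0]]
contact_force: [0.6, -0.7, 8.8]
grip_width: 0.156
finger_force: 45.8
```

```bash
cat >> h.py <<'E'
def snap(name,z=38):
    c=grab("top");o=ortho(c,549,-173.5,50,z,6); cv2.imwrite(name,o[:,:,::-1])
    s=ctrl.state();R=s["tool_rot"];print(np.degrees(np.arctan2(R[1][1],R[0][1])),s["position"],s["contact_force"],s["ft_torque"],np.round(s["joint_positions"]),s["clock"])
E
python3 -c "
from h import *
snap('pics/t3.png')"
```

```text
-49.493151073248235 [ 548.70534698 -173.53136644   51.44947002] [-0.52797329  1.1374025   8.47104301] [-0.06895695  0.06289485  0.12793415] [-14.  36.  34. 112. -30.  41. -11.] 9.0
```

View pics/t3.png

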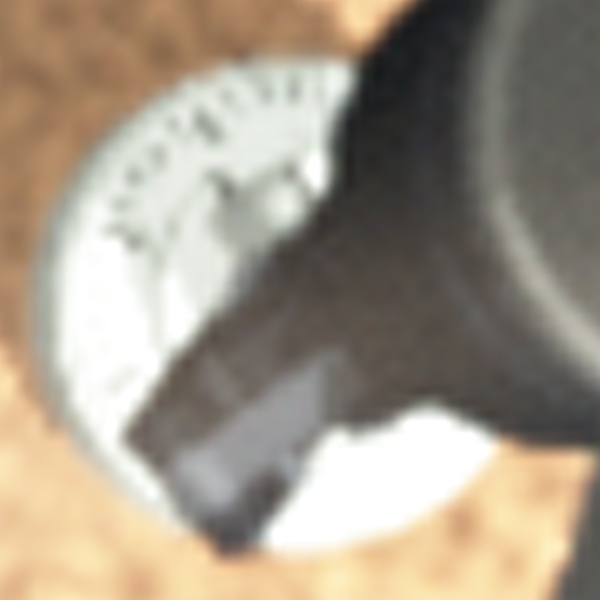

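Tick 10 is now at (130,230) and tick 15 at (205,125). The base is back to within about 4° of its start. I'll press harder, watching the force.

step_arm([
  [[0, 0, 0, 0.04, 0], [0, 0, 0, 0.04, 0], [0, 0, 0, 0.02, 0], [0, 0, 0, 0, 0], [0, 0, 0, 0, 0], [0, 0, 0, 0, 0], [0, 0, 0, 0, 0], [0, 0, 0, 0, 0], [0, 0, 0, 0, 0], [0, 0, 0, 0, 0]],
])

```text
clock: 10.25
position: [548.8, -173.6, 51.3]
tool_rot: [[0.76, 0.649, 0.0], [0.649, -0.76, 0.001], [0.001, -0.001, -1.0]]
contact_force: [-2.6, 1.4, 18.4]
grip_width: 0.156
finger_force: 47.3
```

step_arm([
  [[0, 0, 0, 0, 1], [0, 0, 0, 0, 1], [0, 0, 0, 0, 1], [0, 0, 0, 0, 1], [0, 0, 0, 0, 1], [0, 0, 0, 0, 1], [0, 0, 0, 0, 1], [0, 0, 0, 0, 1], [0, 0, 0, 0, 1], [0, 0, 0, 0, 1]],
])

```text
clock: 11.5
position: [548.9, -173.7, 51.3]
tool_rot: [[0.862, 0.507, 0.0], [0.507, -0.862, 0.001], [0.001, -0.0, -1.0]]
contact_force: [-2.6, 1.5, 17.2]
grip_width: 0.153
finger_force: 47.2
```

```bash
python3 -c "
from h import *
snap('pics/t4.png')"
```

```text
-59.57568535671039 [ 548.86133896 -173.73885601   51.31746883] [-2.53819247  0.28050825 17.66646078] [0.24033438 0.62986011 0.19947689] [-16.  37.  37. 113. -33.  41. -19.] 11.55
```

View pics/t4.png

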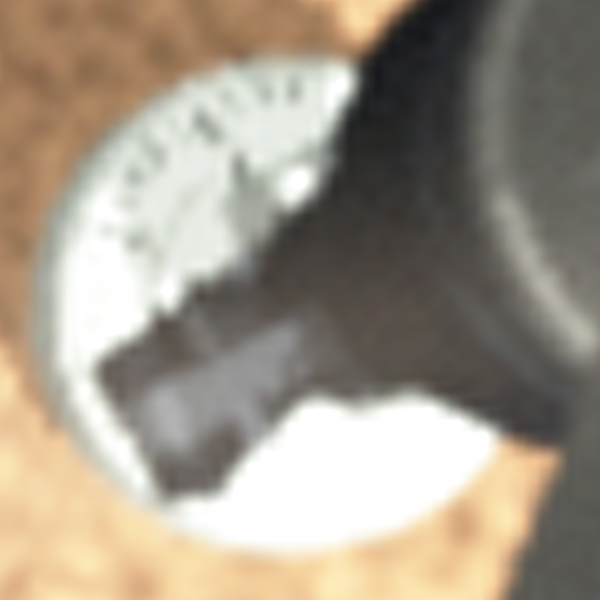

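Ticks 10 and 15 haven't moved, at (130,235) and (205,125), and the torque reads 0.2 N m. The base is holding, so I'll keep winding.

step_arm([
  [[0, 0, 0, 0, 2], [0, 0, 0, 0, 2], [0, 0, 0, 0, 2], [0, 0, 0, 0, 2], [0, 0, 0, 0, 2], [0, 0, 0, 0, 2], [0, 0, 0, 0, 2], [0, 0, 0, 0, 2], [0, 0, 0, 0, 2], [0, 0, 0, 0, 2]],
])

```text
clock: 12.8
position: [549.0, -174.2, 51.3]
tool_rot: [[0.984, 0.181, 0.001], [0.181, -0.984, 0.0], [0.001, 0.0, -1.0]]
contact_force: [-2.5, 0.2, 16.9]
grip_width: 0.155
finger_force: 47.0
```

```bash
python3 -c "
from h import *
snap('pics/t5.png')"
```

```text
-79.66035781061588 [ 549.08479185 -174.19211819   51.35175749] [-1.70496312  0.52645073 17.90832048] [0.07805833 0.51032202 0.15145383] [-19.  39.  42. 113. -38.  43. -34.] 12.85
```

step_arm([
  [[0, 0, 0, 0, 3], [0, 0, 0, 0, 3], [0, 0, 0, 0, 3], [0, 0, 0, 0, 3], [0, 0, 0, 0, 3], [0, 0, 0, 0, 3], [0, 0, 0, 0, 3], [0, 0, 0, 0, 3], [0, 0, 0, 0, 3], [0, 0, 0, 0, 3]],
])

```text
clock: 14.1
position: [549.0, -174.9, 51.4]
tool_rot: [[0.942, -0.336, 0.001], [-0.336, -0.942, -0.001], [0.001, 0.001, -1.0]]
contact_force: [-1.0, -1.3, 15.4]
grip_width: 0.158
finger_force: 46.8
```

```bash
python3 -c "
from h import *
snap('pics/t6.png')"
```

```text
-109.76760744028363 [ 548.97837151 -174.93701115   51.34255205] [-2.38553499 -1.45053933 14.87092225] [-0.20351319  0.38908989  0.09950485] [-24.  42.  49. 113. -45.  46. -58.] 14.15
```

View pics/t6.png

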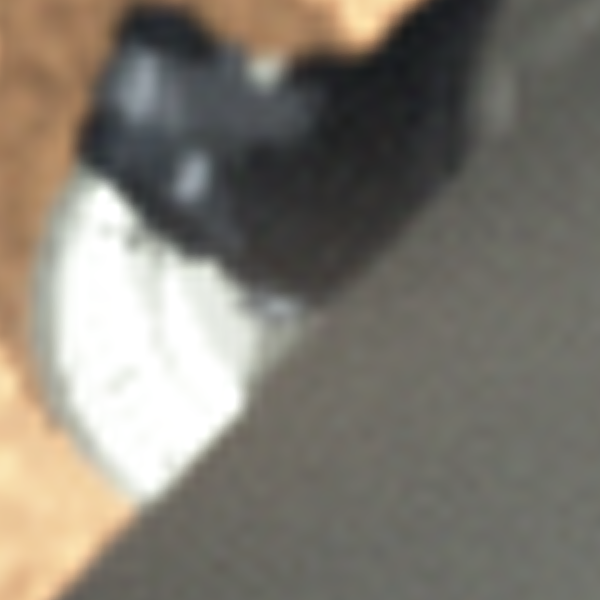

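Tick 10 is still at (130,235), so the base has held. The dial is at roughly 175–178°, and the top mark is at 171.9°. I'll add a few degrees for margin.

step_arm([
  [[0, 0, 0, 0.01, 1], [0, 0, 0, 0.01, 1], [0, 0, 0, 0, 1], [0, 0, 0, 0, 1], [0, 0, 0, 0, 0.5], [0, 0, 0, 0, 0], [0, 0, 0, 0, 0], [0, 0, 0, 0, 0], [0, 0, 0, 0, 0], [0, 0, 0, 0, 0]],
])

```text
clock: 15.4
position: [549.0, -175.0, 51.4]
tool_rot: [[0.913, -0.408, 0.001], [-0.408, -0.913, -0.001], [0.002, 0.0, -1.0]]
contact_force: [-2.0, -1.2, 17.2]
grip_width: 0.156
finger_force: 47.0
```

```bash
python3 - <<'E'
from h import *
snap('pics/t7.png')
# tick bearings from t4 (base unobstructed side), centre from drum rim on left side
E
```

```text
-114.06396758137583 [ 548.93249509 -174.98220505   51.34285892] [-1.59506258 -0.80899379 17.71327587] [-0.26523768  0.49192191  0.16407494] [-24.  43.  50. 113. -46.  47. -62.] 15.45
```

Now I'll turn back towards 12 minutes, which is about 77° counter-clockwise.

step_arm([
  [[0, 0, 0, 0, -1], [0, 0, 0, 0, -2], [0, 0, 0, 0, -2], [0, 0, 0, 0, -2.5], [0, 0, 0, 0, -2.5], [0, 0, 0, 0, -2.5], [0, 0, 0, 0, -2.5], [0, 0, 0, 0, -2.5], [0, 0, 0, 0, -2.5], [0, 0, 0, 0, -2]],
])

```text
clock: 16.7
position: [549.0, -174.5, 51.3]
tool_rot: [[0.999, -0.036, 0.001], [-0.036, -0.999, 0.0], [0.001, -0.0, -1.0]]
contact_force: [-2.7, -1.2, 18.0]
grip_width: 0.157
finger_force: 47.1
```

```bash
python3 -c "
from h import *
snap('pics/t8.png')"
```

```text
-91.95702913876826 [ 549.06626547 -174.50775061   51.34110242] [-2.98135908e+00 -9.87430842e-03  1.75461494e+01] [-0.12454737  0.49838929 -0.16320189] [-21.  40.  45. 113. -41.  44. -44.] 16.75
```

Torque has flipped to -0.16 N m, so the dial is turning with the base held.

step_arm([
  [[0, 0, 0, 0, -3], [0, 0, 0, 0, -3], [0, 0, 0, 0, -3], [0, 0, 0, 0, -3], [0, 0, 0, 0, -3], [0, 0, 0, 0, -3], [0, 0, 0, 0, -3], [0, 0, 0, 0, -3], [0, 0, 0, 0, -3], [0, 0, 0, 0, -3]],
])

```text
clock: 18.0
position: [548.9, -173.8, 51.3]
tool_rot: [[0.883, 0.47, 0.001], [0.47, -0.883, 0.001], [0.001, -0.001, -1.0]]
contact_force: [-3.5, 0.7, 19.1]
grip_width: 0.155
finger_force: 47.3
```

step_arm([
  [[0, 0, 0, 0, -3], [0, 0, 0, 0, -3], [0, 0, 0, 0, -3], [0, 0, 0, 0, -3], [0, 0, 0, 0, -3], [0, 0, 0, 0, -3], [0, 0, 0, 0, -3], [0, 0, 0, 0, -3], [0, 0, 0, 0, -1.5], [0, 0, 0, 0, 0]],
])

```text
clock: 19.25
position: [548.5, -173.3, 51.3]
tool_rot: [[0.595, 0.804, -0.0], [0.804, -0.595, 0.002], [0.001, -0.001, -1.0]]
contact_force: [-3.3, 2.3, 20.8]
grip_width: 0.157
finger_force: 47.6
```

```bash
python3 - <<'E'
from h import *
snap('pics/t9.png')
a=cv2.cvtColor(cv2.imread('pics/t4.png'),cv2.COLOR_BGR2GRAY)
for n in('t3','t9'):
    b=cv2.cvtColor(cv2.imread(f'pics/{n}.png'),cv2.COLOR_BGR2GRAY)
    r=cv2.matchTemplate(b,a[95:170,170:235],cv2.TM_CCOEFF_NORMED);print(n,cv2.minMaxLoc(r)[1::2])
    r=cv2.matchTemplate(b,a[200:260,95:160],cv2.TM_CCOEFF_NORMED);print(n,cv2.minMaxLoc(r)[1::2])
E
```

```text
-36.537666550536265 [ 548.50916095 -173.36113802   51.28564408] [-4.17031937  2.50457658 20.40843268] [ 0.47351265  0.90863203 -0.06028377] [-12.  35.  31. 112. -27.  40.  -1.] 19.3
t3 (0.9092835187911987, (170, 94))
t3 (0.8698797225952148, (91, 199))
t9 (0.9357041120529175, (170, 95))
t9 (0.8292309641838074, (90, 196))
```

The base hasn't moved by template match, and the bar is at 53.5°. I'll ease the push, open, and rise.

step_arm([
  [[0, 0, 0, -0.05, 0], [0, 0, 0, -0.05, 0], [0, 0, 0, -0.02, 0], [0, 0, 0, 0, 0], [0.3, 0, 0, 0, 0], [0.6, 0, 0, 0, 0], [1, 0, 0, 0, 0], [1, 0, 0, 0, 0], [1, 0, 0, -0.5, 0], [1, 0, 0, -1, 0]],
])

```text
clock: 20.55
position: [548.5, -173.5, 66.4]
tool_rot: [[0.595, 0.804, -0.001], [0.804, -0.595, 0.0], [-0.0, -0.001, -1.0]]
contact_force: [-0.8, -0.6, 0.1]
grip_width: 0.997
finger_force: 0.0
```

step_arm([
  [[1, 0, 0, -2, 0], [1, 0, 0, -2.5, 0], [1, 0, 0, -2.5, 0], [1, 0, 0, -2.5, 0], [1, 0, 0, -2.5, 0], [1, -4, 0, 0, 0], [1, -5, 0, 0, 0], [1, -5, 0, 0, 0], [1, -5, 0, 0, 0], [1, -3, 0, 0, 0]],
])

```text
clock: 21.8
position: [415.9, -352.8, 187.8]
tool_rot: [[0.598, 0.802, 0.001], [0.802, -0.598, -0.001], [0.0, 0.002, -1.0]]
contact_force: [0.6, -0.5, -0.3]
grip_width: 1.0
finger_force: 0.0
```

```bash
python3 - <<'E'
from h import *
snap('pics/junk.png')
c=grab("top")
A=ortho(c,549,-173.5,50,38,4);B=ortho(c,549,-173.5,25,80,8)
cv2.imwrite("pics/fin.png",np.hstack([A,B])[:,:,::-1])
E
```

```text
-36.941608600404486 [ 413.23905119 -355.85120662  188.05555174] [-1.67985636 -2.64379419  0.72525355] [-0.19993377  0.18927798 -0.08333478] [  1.  22.  41. 112. -18.  53.  15.] 21.85
```

View pics/fin.png

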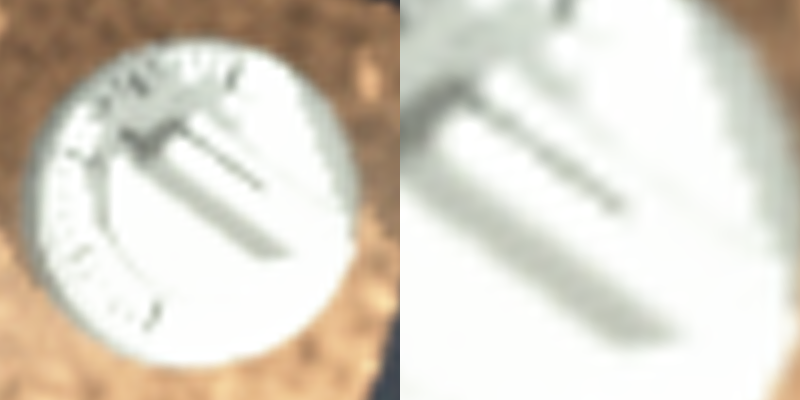

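The final view has the 0 tick at (154,315) and the 20 tick at (235,75), which puts zero at 157.3°. The bar line runs from (620,208) to (470,95), a bearing of 53°, so the dial reads about 1.82 rad (12.1 min). It peaked at about 3.17 rad, past the top mark. Handing in.

```bash
python3 -c "
from plant import ctrl
print(ctrl.sign_off())"
```

```text
the job is handed in; nothing more can be done
None
```

I wound the timer past the top mark (to about 3.17 rad) and set it back to about 12.1 minutes (1.82 rad), with the base within about 1° of where it started after an early spin of about 20° that I reversed; the job is handed in, with no verdict returned.

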